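# Stack the creaser spacer collars on the arbor stand

## Robot

A 6-joint arm with a two-finger parallel gripper is mounted at the origin on the work surface; the furniture and walls round the work are solid. World frame = base frame: x ahead of the robot, y to its left, z up, the work surface at z = 0. Lengths are in mm, angles in rad, forces in N, time in s.
With the tool pointing down it reaches from about 275 to 1000 mm from the base axis. Payload 8.4 kg.
Tool frame: the origin (TCP) lies at the very end of the fingers, on their centre line; the grasp point (between the pads) lies 19 mm behind it; z points along the fingers, y is the direction in which the jaws open and shut (so a half turn about z gives the same grasp; the last joint's range is limited). The gripper opens to 85 mm and grips with 20 to 120 N. Pads are 22 mm wide; open, the fingers measure 114 mm over their backs; the gripper's body (76 mm by 85 mm) begins 54 mm behind the grasp point. The pads swing forward as they close: fully open they stand 13 mm farther back than shut.
Start: joints at [1.149, 0.353, 1.633, -0, 1.155, -0.002], TCP at [254.735, 570.735, 231.281] pointing down, gripper open.
Joint ranges: [-2.63, 2.63], [-0.92, 2.1], [0.06, 2.66], [-1.3, 4.44], [0, 2.69], [-3.02, 3.02]. Speed limits (rad/s): [2.22, 2.22, 2.79, 3.14, 3.14, 3.14].

## Interface

Orientations are given as [roll, pitch, yaw] about the fixed x, y, z axes, in that order (R = Rz(yaw) Ry(pitch) Rx(roll)).
In Python, from rig import r, vision gives the robot as it stands.
- The arm moves only by the tool move_arm, never from a script. Its argument "series" is text: rows parted by semicolons, each of 7 numbers parted by spaces: the closure, from -1 (fully open) to 1 (shut), then the shift along the tool's x, y, z in units of 40 mm (1.0 is 40 mm), then the turn, a rotation vector about the tool's x, y, z in degrees. In form: grip tx ty tz ax ay az; .... A call has 1 to 20 rows; each row shifts and turns the pose as measured when the row begins, along the tool's axes as they then stand; what a row does not reach is not made up. A row lasts 1/8 s, in which the tool goes at most 62.5 mm and 10.7 degrees, less where a joint would pass 70% of its speed; a pose out of reach is approached as far as the arm can. A call is refused whole if a number of a shift passes 1 or a number of a turn 10.7, either way. A call with a gripper value outside its range is refused whole. The fingers move at their own pace and stop on an object; "grip_force" is the grip in N (left out, the last holds). Time passes only in rows, so rows that do not move let the fingers close. It gives the time, the measured TCP pose, the force and the opening at its end, in the units of the state.
- r.sense(): the state, without advancing time (a new reading comes with each control period).
- vision.grab_frame(name): name is "side" or "top" or "wrist"; returns the picture (384x512x3 uint8, red, green, blue); there is no depth.
- vision.camera_params(name): a dict with "fx", "fy", "cx", "cy" (pixels), "k1" (the pictures are not rectified: a ray, as slopes to the right and down, at radius r is drawn at 1 + k1 r^2 times it, then the intrinsics apply), "position" and "rotation" of the camera in the world. Camera axes: x right, y up, looking along -z (the intrinsics and any distortion apply to the point x, -y, -z); pixel columns grow to the right and rows downward; lengths in mm; the calibration is good to about 2 mm. A picture is of the moment at which its call begins: read the wrist's pose just before it. camera_params takes no time and is no camera call; for the wrist camera it gives the pose at the moment of the call.
- r.sign_off(): hands the job in, once; it reports no verdict.
The state is a dict: "clock": time; "qpos": joint angles; "qvel": joint speeds; "joint_efforts": joint torques, N m; "eef_pos": TCP position; "tcp_rot": TCP orientation; "contact_force": force on the tool from outside, world axes, zero at the start; "wrist_torque": the same for the moment, N m; "opening": opening from 0.0 (shut) to 1.0 (fully open).
Only numpy, scipy, OpenCV 4.12 (cv2) and the standard library are available. Lean on these libraries where they do the work, as an engineer would, in place of code of your own. Each camera call takes 0.05 s, during which the arm holds its last target. There are 200 camera calls.

## Task

Set up the board creaser's arbor: thread the three spacer collars onto the upright spindle of the green stand, the widest first, then the middle one, the narrowest on top, and push the stack fully home so that the rubber friction ring below it sits down on the steel boss and no gaps remain. Push gently: the spindle bends if anything on the stand is loaded beyond 25 N. Leave the jar, weight, loupe and eraser where they are.

Things in the scene. Friction and masses are not known exactly. Their poses are not given: they have to be found in the camera images.
- stand: Green fixed plinth, 130x130 mm, 18 mm thick, with a concentric round steel boss on it (72 mm diameter, 6 mm high). The boss carries the upright spindle and rests on a spring cushion: boss and spindle sink straight down by about 1 mm per 3 N of load (at most 10 mm) and come back. Origin: centre of the plinth's underside, on the bench; z up.
- boss_top (a point): Centre of the boss's top face, 24 mm above the bench. NOT the spindle: the boss is an eccentric, so the spindle's axis stands 6 mm off this point, in a direction that differs each time and is not measured (find it by feel or sight). Spindle: steel, clamped, 15 mm diameter, flat end 86 mm above the bench with a 1.5 mm chamfer.
- drag_ring (a joint): Height (m) of the black rubber ring's underside above the boss; 0 = down on it, its top then 32 mm above the bench with no load. The ring (37 mm diameter, 8 mm high) rides on the spindle. It starts 8 to 18 mm up, stays put, and slides down only when pushed with about 6 N; the collars' weight does not move it, the collars above push it.
- collar_large: Widest spacer collar: pale aluminium ring, 56 mm outside diameter, 16 mm high, straight through bore of 18 mm, about 120 g, lying flat on the bench at the start. Origin: centre of its underside; z up the bore.
- collar_medium: Middle spacer collar: yellow brass ring, 44 mm outside diameter, 16 mm high, straight through bore of 18 mm, about 85 g, lying flat on the bench at the start. Origin: centre of its underside; z up the bore.
- collar_small: Narrowest spacer collar: red plastic ring, 32 mm outside diameter, 16 mm high, straight through bore of 18 mm, about 50 g, lying flat on the bench at the start. Origin: centre of its underside; z up the bore.
- jar: Bystander: white plastic screw jar with a red cap, 55 mm across, 80 mm high; origin at the centre of its underside.
- lead_weight: Bystander: grey cloth-covered weight, 100x46x27 mm; origin at the centre of its underside.
- loupe: Bystander: black stand loupe, 43 mm across, 38 mm high; origin at the centre of its underside.
- eraser: Bystander: white eraser in a blue sleeve, 55x25x14 mm; origin at the centre of its underside.
Things that resemble listed ones, but are neither listed nor needed, are in the scene too. Leave any blue or purple look-alike of the collar_medium alone.

How it is judged:
By the outcome, as a careful person would: the job done as asked, in the order asked, and still so for the second after the job is handed in, with the robot touching nothing.
It also fails if it takes over 72 s, if anything falls off the work surface, if the arm or the gripper's body presses on something with over 40 N, if the wrist force passes 120 N, or if a joint passes its speed limit or range.

## Working session

There is one attempt and no reset: what is moved stays moved. The work goes in short steps, Python scripts to look and compute and a tool call to move; the robot and the scene stay as the last step left them, time stands still between calls to the robot, and variables do not carry over. Pictures are saved under pics/ and viewed, about 8 in all and at most 12, crops included, and the job is handed in when it is done.

Besides the shell and the picture viewer there is one more tool, called after ">>>" by a JSON object that holds its "op" and its "data", one argument or row to a line. move_arm: Moves the arm, as the interface text tells. Its arguments: {"type":"object","properties":{"series":{"type":"string"},"grip_force":{"type":"number"}},"required":["series"]}

```bash
ls; mkdir -p pics; python3 - <<'E'
from rig import r, vision
import cv2, numpy as np
print(r.sense())
ims=[]
for n in ("top","side"):
    im=vision.grab_frame(n); cv2.imwrite(f"pics/{n}0.png",im[:,:,::-1]); p=vision.camera_params(n); print(n,p)
E
```

```text
pics
{'clock': 0.0, 'qpos': array([ 1.14862710e+00,  3.53646695e-01,  1.63418992e+00,  8.10277631e-06,
        1.15520906e+00, -2.41934730e-03]), 'qvel': array([-0.0013891 ,  0.00065056, -0.00199474,  0.00168541, -0.00018808,
       -0.00118755]), 'joint_efforts': array([-2.14212392e-03, -6.05252767e+01, -3.42063081e+01, -2.83695035e-04,
        9.31151386e-03, -1.31033352e-05]), 'eef_pos': array([254.50627868, 570.27294884, 230.53873259]), 'tcp_rot': array([-3.14013965e+00, -1.09236401e-05,  2.72183949e+00]), 'contact_force': array([ 1.33861024, -0.3667236 ,  0.16000396]), 'wrist_torque': array([ 0.00453685,  0.01053039, -0.06048661]), 'opening': 0.9959961758218709}
top {'fx': 471.3943097271193, 'fy': 471.3943097271193, 'cx': 253.5371774783469, 'cy': 185.6905977817974, 'k1': -0.1326869546899089, 'position': array([ 165.5466802 ,   41.27973012, 1684.58343762]), 'rotation': array([ 0.21194707, -0.00185964, -1.63084338])}
side {'fx': 357.539235736618, 'fy': 357.539235736618, 'cx': 249.14279080488456, 'cy': 196.16402027618955, 'k1': -0.061293459727357946, 'position': array([ 306.85403143, -715.49238814,  725.81673714]), 'rotation': array([ 0.86615224, -0.00737285, -0.24060092])}
```

View pics/top0.png

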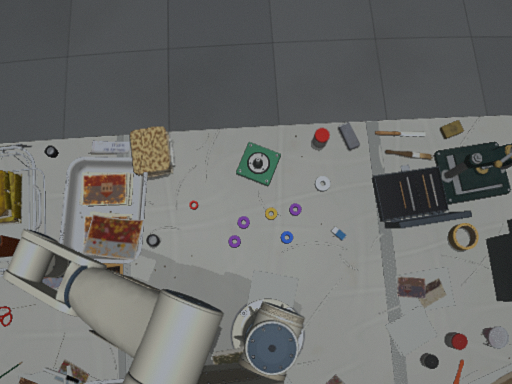

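View pics/side0.png

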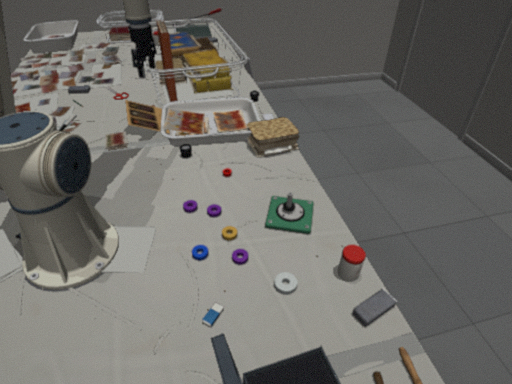

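Top view: the white ring at (322,184) is the large collar. The yellow ring at (271,213) is the medium one; its look-alikes are purple at (243,222), (295,209) and (235,241), blue at (287,238), and a tape roll at (463,236). The red ring at (194,205) is the small collar. The stand is at (258,163), and the bystanders are at (322,136), (348,136), (338,234) and (153,240).

```bash
cat > h.py <<'E'
from rig import r, vision
import cv2, numpy as np
from scipy.spatial.transform import Rotation as Ro
def K(p): return np.array([[p["fx"],0,p["cx"]],[0,p["fy"],p["cy"]],[0,0,1]]),np.array([p["k1"],0,0,0,0])
def ray(p,uv):
    k,d=K(p); s=cv2.undistortPoints(np.array([[uv]],float),k,d)[0,0]
    v=Ro.from_euler("xyz",p["rotation"]).apply([s[0],-s[1],-1]); return np.array(p["position"]),v
def plane(p,uv,z):
    o,v=ray(p,uv); return o+v*(z-o[2])/v[2]
def proj(p,X):
    k,d=K(p); c=Ro.from_euler("xyz",p["rotation"]).inv().apply(np.array(X,float)-p["position"])
    c=c*[1,-1,-1]; return cv2.projectPoints(c.reshape(1,1,3),np.zeros(3),np.zeros(3),k,d)[0][0,0]
def blobs(im,lo,hi,amin=10,roi=None):
    hsv=cv2.cvtColor(im,cv2.COLOR_RGB2HSV); m=cv2.inRange(hsv,np.array(lo),np.array(hi))
    if roi is not None:
        q=np.zeros_like(m); x0,y0,x1,y1=map(int,roi); q[y0:y1,x0:x1]=255; m&=q
    out=[]
    for c in cv2.findContours(m,cv2.RETR_EXTERNAL,cv2.CHAIN_APPROX_NONE)[0]:
        a=cv2.contourArea(c)
        if a>=amin: out.append((a,cv2.minEnclosingCircle(c),cv2.minAreaRect(c)))
    return sorted(out,key=lambda t:-t[0])
E
python3 - <<'E'
from h import *
p=vision.camera_params("top"); im=vision.grab_frame("top")
ps=vision.camera_params("side")
for n,lo,hi,roi,z in (("L",(0,0,205),(180,40,255),(310,172,335,196),16),("M",(18,110,80),(35,255,255),(260,203,282,223),16),("S",(0,120,80),(180,255,255),(185,196,203,214),16),("stand",(60,80,40),(90,255,255),(230,135,290,190),18)):
    b=blobs(im,lo,hi,10,roi)
    for a,c,q in b[:2]:
        print(n,a,np.round(c,1) if 0 else c,q,plane(p,q[0],z).round(1), "side px",proj(ps,plane(p,q[0],z)).round(0))
w=vision.camera_params("wrist"); print(w, r.sense()["eef_pos"])
big=cv2.resize(im[130:250,180:340],None,fx=5,fy=5,interpolation=cv2.INTER_CUBIC)
cv2.imwrite("pics/crop1.png",big[:,:,::-1])
E
```

```text
M 91.0 ((270.6139221191406, 213.19619750976562), 5.8167243003845215) ((270.5000305175781, 213.00003051757812), (10.60660171508789, 10.60660171508789), 45.0) [420.4 -38.   16. ] side px [229. 231.]
S 43.0 ((193.2073211669922, 204.5487823486328), 4.096823215484619) ((193.5, 204.5), (7.0, 7.0), 90.0) [467.5 236.4  16. ] side px [226. 171.]
stand 1097.0 ((257.7497863769531, 163.59669494628906), 23.316791534423828) ((257.8965759277344, 163.25860595703125), (34.53933334350586, 33.98224639892578), 21.801406860351562) [606.1  -4.3  18. ] side px [289. 212.]
{'fx': 288.5893810393053, 'fy': 288.5893810393053, 'cx': 254.83441064290423, 'cy': 190.5677277257076, 'k1': -0.03017351654880625, 'position': array([189.30530507, 600.20275086, 373.3728801 ]), 'rotation': array([-2.83741794e-01,  2.29823415e-05,  1.15027735e+00])} [254.57963255 570.41975452 230.72591745]
```

View pics/crop1.png

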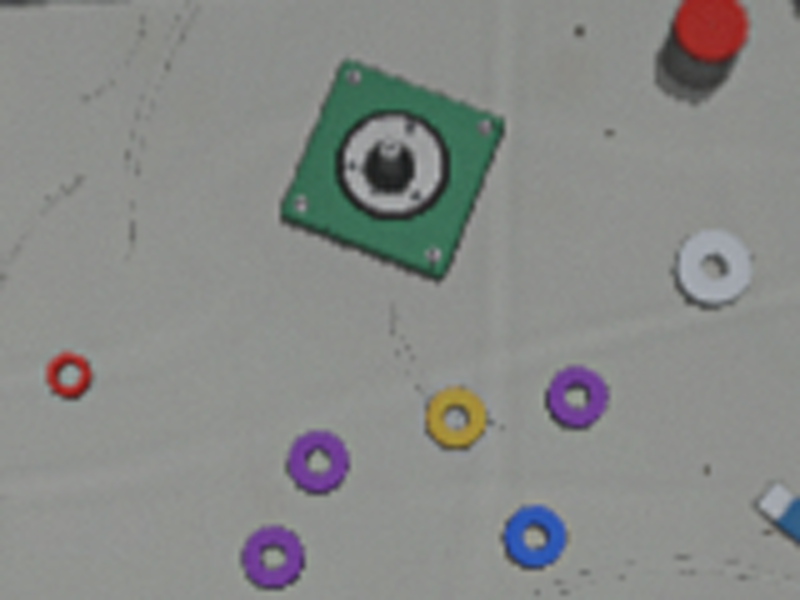

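The crop shows plain-coloured rings of about 54, 43 and 31 mm: pale at (712,266), yellow at (455,417), red at (70,376). That fits the listed collars, and the purple and blue rings are look-alikes. First I turn the wrist square.

>>> {"op": "move_arm", "data": {
  "series": "-1 0 0 0 0 0 10.6; -1 0 0 0 0 0 10.6; -1 0 0 0 0 0 10.6; -1 0 0 0 0 0 10.6; -1 0 0 0 0 0 10.6; -1 0 0 0 0 0 10.6; -1 0 0 0 0 0 3",
  "grip_force": 40
}}

```text
clock: 1.02
eef_pos: [254.0, 569.0, 228.4]
tcp_rot: [-3.14, 0.005, 1.537]
contact_force: [-0.4, 0.1, 0.0]
opening: 0.996
```

```bash
cat >> h.py <<'E'
def to(X,yaw=np.pi/2,s=None):
    s=s or r.sense(); R=Ro.from_euler("xyz",s["tcp_rot"]); d=R.inv().apply(np.array(X)-s["eef_pos"])
    w=(R.inv()*Ro.from_euler("xyz",[np.pi,0,yaw])).as_rotvec(degrees=True)
    print("clock %.2f tcp %s F %s op %.3f"%(s["clock"],s["eef_pos"].round(1),s["contact_force"].round(1),s["opening"]))
    print("shift mm",d.round(1)," units",(d/40).round(3)," turn",w.round(1))
E
python3 - <<'E'
from h import *
p=vision.camera_params("top"); 
L=plane(p,(322.4,183.2),16);print("L",L); print(r.sense()["qpos"].round(2))
to([L[0],L[1],130])
E
```

```text
L [ 518.07798678 -233.87540545   16.        ]
[ 1.15  0.36  1.64 -0.    1.16  1.18]
clock 1.02 tcp [254.  569.  228.4] F [-0.4  0.1  0. ] op 0.996
shift mm [-792.9  291.3  101.8]  units [-19.824   7.282   2.546]  turn [-0.1  0.3 -1.9]
```

>>> {"op": "move_arm", "data": {
  "series": "-1 -1 .37 0 0 0 -1.9; -1 -1 .37 0 0 0 0; -1 -1 .37 0 0 0 0; -1 -1 .37 0 0 0 0; -1 -1 .37 0 0 0 0; -1 -1 .37 0 0 0 0; -1 -1 .37 0 0 0 0; -1 -1 .37 0 0 0 0; -1 -1 .37 0 0 0 0; -1 -1 .37 0 0 0 0; -1 -1 .37 0.1 0 0 0; -1 -1 .37 0.2 0 0 0; -1 -1 .37 0.2 0 0 0; -1 -1 .37 0.3 0 0 0; -1 -1 .37 0.3 0 0 0; -1 -1 .37 0.3 0 0 0; -1 -1 .37 0.3 0 0 0; -1 -1 .37 0.3 0 0 0; -1 -1 .37 0.2 0 0 0; -1 0 0 0 0 0 0"
}}

```text
clock: 3.52
eef_pos: [541.3, -216.8, 139.2]
tcp_rot: [-3.141, 0.005, 1.572]
contact_force: [0.2, 0.3, -0.5]
opening: 1.004
```

```bash
python3 - <<'E'
from h import *
to([518,-233.9,130])
p=vision.camera_params("wrist");im=vision.grab_frame("wrist"); cv2.imwrite("pics/w1.png",im[:,:,::-1])
print(proj(p,[518,-234,16]))
E
```

```text
clock 3.52 tcp [ 541.3 -216.8  139.2] F [ 0.2  0.3 -0.5] op 1.004
shift mm [-17.  -23.3   9.3]  units [-0.425 -0.582  0.231]  turn [-0.   0.3  0.1]
[231.27312326 201.55903223]
```

View pics/w1.png

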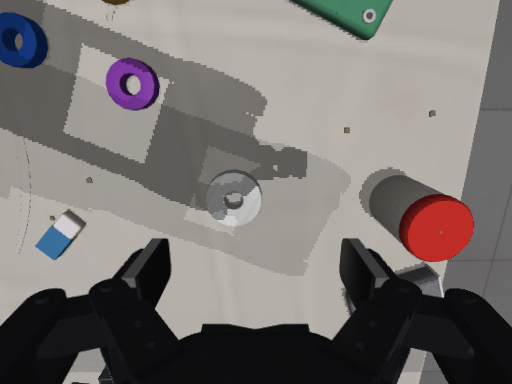

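Wrist view: the white collar is centred near (234,198), within 4 px of the prediction. The fingers show at (150,275) and (360,275), and the jar at (437,230) is well clear. I'm moving over it and measuring again.

```bash
cat >> h.py <<'E'
def circ(im,c,rad,rr=(0.75,1.25),p2=12):
    "Hough circle near pixel c with radius about rad"
    g=cv2.GaussianBlur(cv2.cvtColor(im,cv2.COLOR_RGB2GRAY),(3,3),0); w=int(rad*1.8); x0=max(0,int(c[0]-w)); y0=max(0,int(c[1]-w))
    g=cv2.resize(g[y0:int(c[1]+w),x0:int(c[0]+w)],None,fx=3,fy=3,interpolation=cv2.INTER_CUBIC)
    h=cv2.HoughCircles(g,cv2.HOUGH_GRADIENT,1,5,param1=80,param2=p2,minRadius=int(rad*rr[0]*3),maxRadius=int(rad*rr[1]*3))
    return [] if h is None else [((a+.5)/3-.5+x0,(b+.5)/3-.5+y0,q/3) for a,b,q in h[0][:4]]
E
python3 - <<'E'
from h import *
p=vision.camera_params("wrist");im=vision.grab_frame("wrist")
for rad in (27,9):
  for c in circ(im,(234,198),rad): print(np.round(c,1),plane(p,c[:2],16).round(1))
to([518,-233.9,60])
E
```

```text
[233.8 202.5  28.6] [ 519.7 -233.5   16. ]
[234.2 200.8  27.1] [ 520.  -231.8   16. ]
[232.8 205.5  31.5] [ 518.6 -236.6   16. ]
[232.5 201.5  29. ] [ 518.4 -232.5   16. ]
[234.5 201.5   9. ] [ 520.3 -232.5   16. ]
[234.2 199.8  10.3] [ 520.  -230.8   16. ]
[235.8 202.8   7.3] [ 521.6 -233.9   16. ]
clock 3.62 tcp [ 540.3 -214.5  139.5] F [-0.3  0.3  0.1] op 1.003
shift mm [-19.1 -22.2  79.6]  units [-0.476 -0.556  1.99 ]  turn [-0.1  0.2  0.2]
```

>>> {"op": "move_arm", "data": {
  "series": "-1 -.45 -.51 .5 0 0 0; -1 0 0 .5 0 0 0; -1 0 0 .5 0 0 0; -1 0 0 .5 0 0 0; -1 0 0 .2 0 0 0; -1 0 0 0 0 0 0"
}}

```text
clock: 4.38
eef_pos: [518.4, -226.5, 52.1]
tcp_rot: [-3.141, 0.003, 1.579]
contact_force: [0.1, 0.1, 0.4]
opening: 0.998
```

```bash
python3 - <<'E'
from h import *
p=vision.camera_params("wrist");im=vision.grab_frame("wrist");cv2.imwrite("pics/w2.png",im[:,:,::-1])
c0=proj(p,[519.7,-232.5,16]); print(c0)
for rad in (44,15):
  for c in circ(im,c0,rad): print(np.round(c,1),plane(p,c[:2],16).round(1))
to([519.7,-232.5,5])
E
```

```text
[257.25666341 227.53181176]
[253.8 217.8  34.6] [ 517.4 -225.5   16. ]
[258.8 228.5  11.5] [ 520.8 -233.2   16. ]
clock 4.42 tcp [ 518.6 -226.6   52.4] F [-0.2  0.2  0.2] op 1.004
shift mm [-5.7  1.  47.5]  units [-0.143  0.025  1.187]  turn [0.  0.2 0.5]
```

View pics/w2.png

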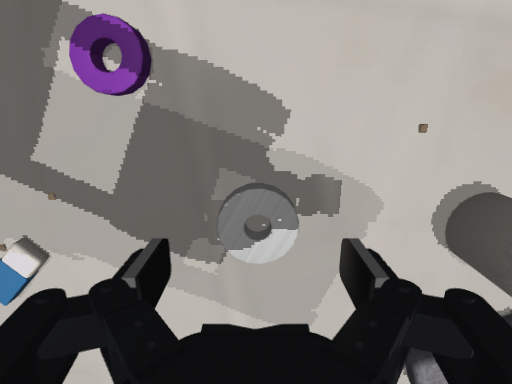

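Collar bore is at (258,228), 1 px from the prediction. Now I descend and grip.

>>> {"op": "move_arm", "data": {
  "series": "-1 -.16 .05 .4 0 0 .5; -1 0 0 .4 0 0 0; -1 0 0 .3 0 0 0; -1 0 0 .12 0 0 0; -1 0 0 0.02 0 0 0",
  "grip_force": 40
}}

```text
clock: 5.05
eef_pos: [521.5, -233.9, 0.2]
tcp_rot: [3.14, 0.004, 1.57]
contact_force: [-0.3, -0.1, -0.2]
opening: 0.999
```

```bash
python3 - <<'E'
from h import *
to([520.5,-233,1.5])
E
```

```text
clock 5.05 tcp [ 5.215e+02 -2.339e+02  2.000e-01] F [-0.3 -0.1 -0.2] op 0.999
shift mm [ 0.9 -1.  -1.3]  units [ 0.021 -0.024 -0.032]  turn [ 0.1  0.2 -0.1]
```

>>> {"op": "move_arm", "data": {
  "series": "-1 .02 -.02 -.03 0 0 0; 1 0 0 0 0 0 0; 1 0 0 0 0 0 0; 1 0 0 0 0 0 0; 1 0 0 0 0 0 0; 1 0 0 0 0 0 0; 1 0 0 0 0 0 0",
  "grip_force": 45
}}

```text
clock: 5.92
eef_pos: [521.2, -233.2, 2.9]
tcp_rot: [3.139, 0.005, 1.57]
contact_force: [0.3, 0.6, -1.2]
opening: 0.628
```

>>> {"op": "move_arm", "data": {
  "series": "1 0 0 -.3 0 0 0; 1 0 0 -.8 0 0 0; 1 0 0 -1 0 0 0; 1 .3 0.1 -1 0 0 0; 1 .9 .45 -.2 0 0 0; 1 .9 .5 0 0 0 0; 1 .9 .5 0 0 0 0; 1 .8 .4 0 0 0 0; 1 .4 .2 0 0 0 0; 1 0 0 0 0 0 0; 1 0 0 0 0 0 0"
}}

```text
clock: 7.3
eef_pos: [609.5, -61.3, 146.4]
tcp_rot: [3.134, 0.006, 1.568]
contact_force: [-0.2, -0.5, -0.9]
opening: 0.628
```

```bash
python3 - <<'E'
from h import *
to([606,-4,125])
p=vision.camera_params("wrist");im=vision.grab_frame("wrist");cv2.imwrite("pics/w3.png",im[:,:,::-1])
print("stand",proj(p,[606,-4,24]),"spindle",proj(p,[606,-4,86]))
E
```

```text
clock 7.30 tcp [609.5 -61.3 146.4] F [-0.2 -0.5 -0.9] op 0.628
shift mm [57.4 -3.8 21. ]  units [ 1.436 -0.096  0.526]  turn [ 0.5  0.3 -0.1]
stand [250.00361417 122.85684848] spindle [249.31049926 128.18753204]
```

View pics/w3.png

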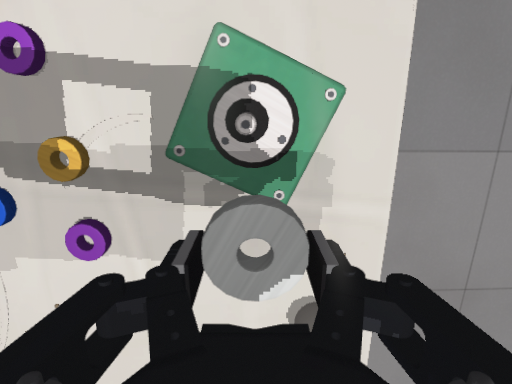

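Wrist view: the spindle end is at (246,124) on the boss centred near (253,121). The held collar's bore is at (256,247), so the grip is good.

```bash
python3 - <<'E'
from h import *
p=vision.camera_params("wrist");im=vision.grab_frame("wrist");s=r.sense()
zt=s["eef_pos"][2]-2.9+16
big=cv2.resize(np.hstack([im[84:164,206:286],im[200:300,205:305][10:90,10:90]]),None,fx=5,fy=5,interpolation=cv2.INTER_CUBIC);cv2.imwrite("pics/c3.png",big[:,:,::-1])
for nm,c0,rad,z in (("spin",(246,124),10.5,86),("ring",(246,124),22,40),("boss",(253,121),45,24),("bore",(256,247),17,zt),("outer",(255,248),54,zt)):
  for c in circ(im,c0,rad)[:3]: print(nm,np.round(c,1),plane(p,c[:2],z).round(1))
print(s["eef_pos"])
E
```

```text
spin [245.2 122.8  10.3] [ 6.032e+02 -5.000e-01  8.600e+01]
spin [243.8 121.8  11.3] [6.023e+02 2.000e-01 8.600e+01]
spin [246.5 123.8  12. ] [604.1  -1.2  86. ]
ring [246.8 119.8  22. ] [603.5  -0.7  40. ]
ring [244.8 120.2  23.2] [601.8  -1.   40. ]
ring [246.8 121.8  20.2] [603.5  -2.3  40. ]
boss [253.2 121.2  40.5] [608.9  -2.7  24. ]
boss [251.5 120.5  47.2] [607.4  -2.1  24. ]
boss [252.5 119.2  45.7] [608.3  -0.9  24. ]
bore [254.8 239.2  17.7] [609.  -52.1 159.5]
bore [254.5 256.5  18.6] [608.8 -61.7 159.5]
bore [255.5 254.5  16.8] [609.3 -60.6 159.5]
outer [254.5 248.2  53.8] [608.9 -57.  159.5]
outer [253.2 246.8  53.9] [608.2 -56.3 159.5]
outer [248.2 252.2  47.1] [605.7 -59.2 159.5]
[609.5301728  -61.55122926 146.38015935]
```

View pics/c3.png

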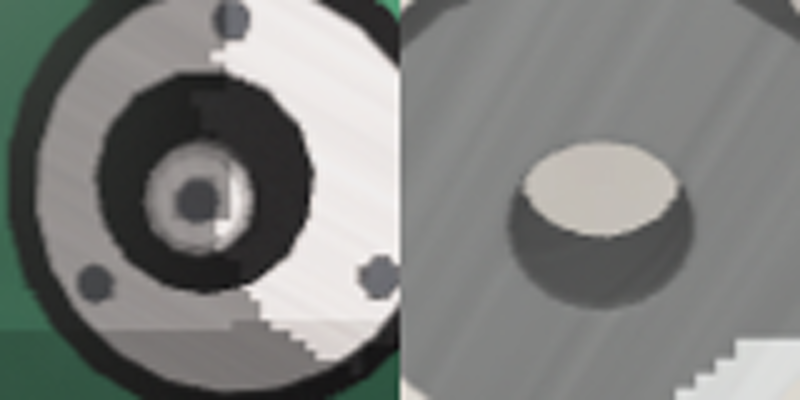

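Spindle end at crop (199,198) gives world (603.4,-0.9). The bore centre gives a tool offset under 1 mm. Moving above the spindle.

>>> {"op": "move_arm", "data": {
  "series": "1 .5 -.05 0 0 0 0; 1 .6 -.09 0 0 0 0; 1 .38 0 .4 0 0 0; 1 0 0 .5 0 0 0; 1 0 0 .35 0 0 0; 1 0 0 0 0 0 0; 1 0 0 0 0 0 0"
}}

```text
clock: 8.28
eef_pos: [602.6, -0.5, 91.9]
tcp_rot: [3.136, 0.006, 1.564]
contact_force: [-0.0, 1.0, -1.7]
opening: 0.628
```

```bash
python3 - <<'E'
from h import *
to([603.8,-1.7,90])
p=vision.camera_params("wrist");im=vision.grab_frame("wrist");s=r.sense()
c=proj(p,[603.3,-.9,s["eef_pos"][2]+13]);print(c)
x,y=int(c[0]),int(c[1])
cv2.imwrite("pics/w4.png",cv2.resize(im[y-60:y+60,x-80:x+80],None,fx=5,fy=5,interpolation=cv2.INTER_CUBIC)[:,:,::-1]); print(x-80,y-60)
print("spindle px",proj(p,[603.3,-.9,86]), [proj(p,[603.3+7.5*a,-.9+7.5*b,86]).round(1) for a,b in((1,0),(-1,0),(0,1),(0,-1))])
E
```

```text
clock 8.28 tcp [ 6.026e+02 -5.000e-01  9.190e+01] F [-0.   1.  -1.7] op 0.628
shift mm [-1.2  1.2  2. ]  units [-0.031  0.029  0.049]  turn [ 0.3  0.3 -0.4]
[257.09954427 256.85415972]
177 196
spindle px [256.63439858 239.92296963] [array([269.9, 239.8]), array([243.4, 240. ]), array([256.6, 227.7]), array([256.7, 251.8])]
```

View pics/w4.png

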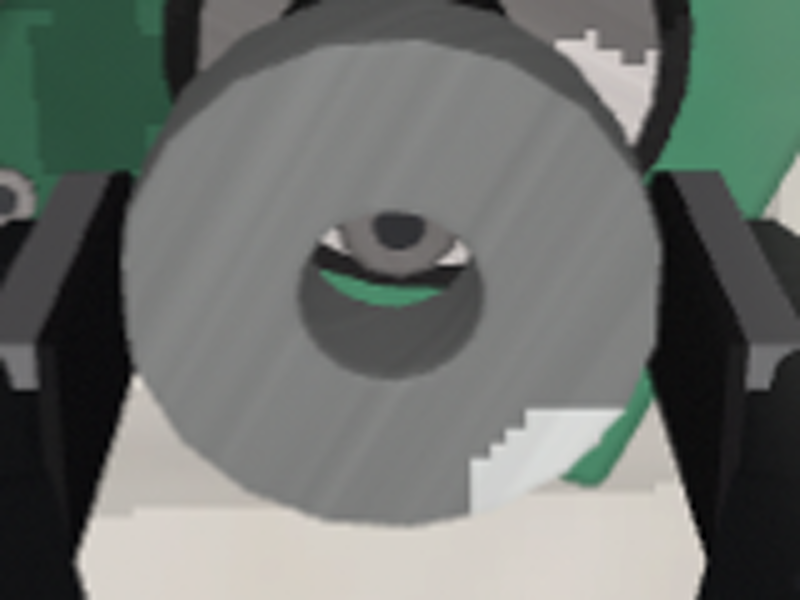

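Through the bore the spindle end is centred at column 400, against bore centre 391. The near edge also matches the prediction, so I shift about 1 mm in x and -0.9 mm in y, then lower gently.

>>> {"op": "move_arm", "data": {
  "series": "1 -.022 .025 0 .3 .3 -.4; 1 0 0 0 0 0 0; 1 0 0 .05 0 0 0; 1 0 0 .05 0 0 0; 1 0 0 .04 0 0 0; 1 0 0 0 0 0 0"
}}

```text
clock: 9.07
eef_pos: [604.7, -1.9, 87.5]
tcp_rot: [3.139, 0.0, 1.571]
contact_force: [-0.3, 0.1, -1.2]
opening: 0.628
```

>>> {"op": "move_arm", "data": {
  "series": "1 0 -.015 .06 0 0 0; 1 0 0 .06 0 0 0; 1 0 0 0.04 0 0 0; 1 0 0 0 0 0 0"
}}

```text
clock: 9.57
eef_pos: [603.9, -1.8, 80.5]
tcp_rot: [3.139, 0.0, 1.571]
contact_force: [0.1, -1.0, -1.8]
opening: 0.63
```

>>> {"op": "move_arm", "data": {
  "series": "1 0 0 .12 0 0 0; 1 0 0 .15 0 0 0; 1 0 0 .15 0 0 0; 1 0 0 .1 0 0 0; 1 0 0 0 0 0 0"
}}

```text
clock: 10.2
eef_pos: [603.8, -1.8, 57.9]
tcp_rot: [3.14, 0.0, 1.571]
contact_force: [0.1, -0.3, -0.6]
opening: 0.633
```

>>> {"op": "move_arm", "data": {
  "series": "1 0 0 .06 0 0 0; 1 0 0 .06 0 0 0; 1 0 0 .05 0 0 0; 1 0 0 .05 0 0 0; 1 0 0 .05 0 0 0; 1 0 0 .05 0 0 0; 1 0 0 .03 0 0 0; 1 0 0 0 0 0 0",
  "grip_force": 60
}}

```text
clock: 11.2
eef_pos: [604.3, -1.8, 43.8]
tcp_rot: [3.139, -0.0, 1.571]
contact_force: [-1.7, -0.3, 3.6]
opening: 0.623
```

>>> {"op": "move_arm", "data": {
  "series": "1 0 0 .04 0 0 0; 1 0 0 .04 0 0 0; 1 0 0 .04 0 0 0; 1 0 0 0 0 0 0"
}}

```text
clock: 11.7
eef_pos: [604.3, -1.8, 39.3]
tcp_rot: [3.138, -0.0, 1.571]
contact_force: [-2.7, -0.7, 4.7]
opening: 0.621
```

>>> {"op": "move_arm", "data": {
  "series": "1 0 -.012 .04 0 0 0; 1 0 0 .04 0 0 0; 1 0 0 .03 0 0 0; 1 0 0 0 0 0 0"
}}

```text
clock: 12.2
eef_pos: [604.2, -1.8, 34.8]
tcp_rot: [3.138, -0.0, 1.571]
contact_force: [-1.0, -0.5, 4.5]
opening: 0.622
```

>>> {"op": "move_arm", "data": {
  "series": "1 0 0 .03 0 0 0; 1 0 0 .03 0 0 0; 1 0 0 0 0 0 0"
}}

```text
clock: 12.58
eef_pos: [604.3, -1.8, 32.5]
tcp_rot: [3.138, -0.0, 1.571]
contact_force: [-2.0, -0.2, 7.3]
opening: 0.62
```

>>> {"op": "move_arm", "data": {
  "series": "1 0 0 .03 0 0 0; 1 0 0 0 0 0 0"
}}

```text
clock: 12.82
eef_pos: [604.3, -1.7, 31.9]
tcp_rot: [3.138, -0.0, 1.571]
contact_force: [-2.1, -0.4, 9.8]
opening: 0.623
```

>>> {"op": "move_arm", "data": {
  "series": "1 0 0 .02 0 0 0; 1 0 0 0 0 0 0"
}}

```text
clock: 13.08
eef_pos: [604.3, -1.8, 31.9]
tcp_rot: [3.138, -0.0, 1.571]
contact_force: [-2.8, 0.3, 9.2]
opening: 0.624
```

Ring is home: the force rises along the 3 N/mm spring line at the expected height. Unload, release and go to the brass collar.

>>> {"op": "move_arm", "data": {
  "series": "1 0 0 -.07 0 0 0; 1 0 0 0 0 0 0; -1 0 0 0 0 0 0; -1 0 0 0 0 0 0; -1 0 0 0 0 0 0; -1 0 0 0 0 0 0; -1 0 0 -.4 0 0 0; -1 0 0 -1 0 0 0; -1 0 0 -1 0 0 0; -1 0 -1 0 0 0 0; -1 -.2 -1 0 0 0 0; -1 -.2 -1 0 0 0 0; -1 -.2 -1 0 0 0 0; -1 -.2 -.6 .5 0 0 0; -1 0 0 .6 0 0 0; -1 0 0 0 0 0 0"
}}

```text
clock: 15.08
eef_pos: [418.5, -34.7, 96.8]
tcp_rot: [3.125, 0.001, 1.571]
contact_force: [-1.0, 0.4, 0.7]
opening: 0.997
```

```bash
python3 - <<'E'
from h import *
p=vision.camera_params("wrist");im=vision.grab_frame("wrist");cv2.imwrite("pics/w5.png",im[:,:,::-1])
for a,c,q in blobs(im,(18,90,50),(38,255,255),400)[:2]:
    print(a,q,plane(p,q[0],16).round(1),"circ px",c)
    rr=q[1][0]/2*9/22
    for h in circ(im,q[0],rr): print(np.round(h,1),plane(p,h[:2],16).round(1))
to([420.4,-38,50])
E
```

```text
2126.5 ((256.5, 199.5), (53.0, 51.0), 90.0) [420.9 -35.5  16. ] circ px ((256.5, 199.5), 26.879459381103516)
[256.5 201.8  11.2] [420.9 -37.5  16. ]
[255.5 196.5   9.8] [420.1 -32.9  16. ]
[255.8 193.8  12.3] [420.3 -30.7  16. ]
clock 15.12 tcp [419.2 -34.7  97.5] F [-0.8 -0.4  0.1] op 0.999
shift mm [-3.2  0.4 47.5]  units [-0.08   0.009  1.188]  turn [1. 0. 0.]
```

>>> {"op": "move_arm", "data": {
  "series": "-1 -.06 .045 .5 .8 0 0; -1 0 0 .6 0 0 0; -1 0 0 .6 0 0 0; -1 0 0 .4 0 0 0; -1 0 0 0.1 0 0 0; -1 0 0 0 0 0 0"
}}

```text
clock: 15.88
eef_pos: [430.8, -37.4, 14.6]
tcp_rot: [3.125, 0.002, 1.573]
contact_force: [-0.0, -0.2, 0.8]
opening: 1.001
```

```bash
python3 - <<'E'
from h import *
p=vision.camera_params("wrist");im=vision.grab_frame("wrist")
for a,c,q in blobs(im,(18,90,50),(38,255,255),400)[:1]:
    print(a,q,plane(p,q[0],16).round(1))
    for h in circ(im,q[0],q[1][0]/2*9/22)[:2]: print(np.round(h,1),plane(p,h[:2],16).round(1))
to([421,-37.2,2])
E
```

```text
4856.0 ((238.3235626220703, 240.20590209960938), (78.33900451660156, 79.30914306640625), 14.03624439239502) [421.5 -34.4  16. ]
[238.8 231.8  16.6] [421.8 -29.5  16. ]
[237.2 233.5  14.6] [420.9 -30.5  16. ]
clock 15.93 tcp [430.9 -37.5  14.7] F [ 0.4 -0.2  0.3] op 1.001
shift mm [  0.3 -10.1  12.6]  units [ 0.008 -0.253  0.314]  turn [1.  0.1 0.1]
```

```bash
python3 - <<'E'
from h import *
print(r.sense()["qpos"].round(3))
E
```

```text
[-9.00e-02  4.14e-01  2.20e+00 -1.00e-03  5.10e-01 -9.10e-02]
```

>>> {"op": "move_arm", "data": {
  "series": "-1 0 -.25 0 0.9 0 0; -1 0 0 0 0 0 0"
}}

```text
clock: 16.18
eef_pos: [420.9, -37.5, 15.8]
tcp_rot: [3.14, 0.002, 1.573]
contact_force: [-0.1, -0.5, 0.0]
opening: 0.998
```

```bash
python3 - <<'E'
from h import *
print(r.sense()["qpos"].round(3));to([421,-37.2,2])
E
```

```text
[-0.091  0.407  2.21  -0.004  0.522 -0.089]
clock 16.18 tcp [420.9 -37.5  15.8] F [-0.1 -0.5  0. ] op 0.998
shift mm [ 0.4  0.1 13.8]  units [0.009 0.002 0.344]  turn [0.1 0.1 0.1]
```

```bash
python3 - <<'E'
from h import *
p=vision.camera_params("wrist");im=vision.grab_frame("wrist")
m=cv2.inRange(cv2.cvtColor(im,cv2.COLOR_RGB2HSV),(18,90,50),(38,255,255))
c=max(cv2.findContours(m,cv2.RETR_EXTERNAL,cv2.CHAIN_APPROX_NONE)[0],key=cv2.contourArea)
x,y,w,h=cv2.boundingRect(c);print(x,y,w,h); cx=x+w/2-.5
print("near edge z16",plane(p,(cx,y+h-.5),16).round(1)+[0,22,0],"far z0",plane(p,(cx,y-.5),0).round(1)-[0,22,0],"L/R",plane(p,(x-.5,y+h/2),16).round(1),plane(p,(x+w-.5,y+h/2),16).round(1))
cv2.imwrite("pics/w6.png",im[:,:,::-1])
E
```

```text
217 200 78 79
near edge z16 [420.9 -36.9  16. ] far z0 [420.9 -39.2   0. ] L/R [399.8 -34.7  16. ] [442.  -34.7  16. ]
```

>>> {"op": "move_arm", "data": {
  "series": "-1 0 0 .2 0 0 0; -1 0 0 .12 0 0 0; -1 0 0 0 0 0 0; 1 0 0 0 0 0 0; 1 0 0 0 0 0 0; 1 0 0 0 0 0 0; 1 0 0 0 0 0 0; 1 0 0 0 0 0 0; 1 0 0 0 0 0 0",
  "grip_force": 50
}}

```text
clock: 17.35
eef_pos: [421.7, -37.6, 2.7]
tcp_rot: [3.139, 0.002, 1.572]
contact_force: [1.0, -0.1, -1.1]
opening: 0.491
```

>>> {"op": "move_arm", "data": {
  "series": "1 0 0 -.3 0 0 0; 1 0 0 -.8 0 0 0; 1 0 0 -1 0 0 0; 1 0 0 -.7 0 0 0; 1 .2 .8 0 0 0 0; 1 .2 1 0 0 0 0; 1 .2 1 0 0 0 0; 1 .2 1 0 0 0 0; 1 .1 .6 0 0 0 0; 1 0 0 0 0 0 0; 1 0 0 0 0 0 0"
}}

```text
clock: 18.73
eef_pos: [599.9, 0.1, 126.1]
tcp_rot: [3.137, 0.002, 1.572]
contact_force: [0.0, -0.0, -0.5]
opening: 0.489
```

```bash
cat >> h.py <<'E'
def held(lo,hi,D,off):
    "held collar: outer contour -> centre at top-face height"
    s=r.sense();p=vision.camera_params("wrist");im=vision.grab_frame("wrist");zb=s["eef_pos"][2]-off
    m=cv2.inRange(cv2.cvtColor(im,cv2.COLOR_RGB2HSV),lo,hi); m[:150]=0
    c=max(cv2.findContours(m,cv2.RETR_EXTERNAL,cv2.CHAIN_APPROX_NONE)[0],key=cv2.contourArea)
    x,y,w,h=cv2.boundingRect(c); cx=x+w/2-.5
    print("box",x,y,w,h,"centre x,y",plane(p,(cx,y+h-.5),zb+16)[:2].round(1)+[0,D/2],"z0:",(plane(p,(cx,y-.5),zb)[:2]-[0,D/2]).round(1))
    return p,im
E
python3 - <<'E'
from h import *
p,im=held((15,80,40),(38,255,255),44,2.7)
to([603.6,-1.5,93])
cv2.imwrite("pics/w7.png",cv2.resize(im[150:310,140:370],None,fx=3.4,fy=3.4,interpolation=cv2.INTER_CUBIC)[:,:,::-1])
print(proj(p,[603.3,-.9,86]))
E
```

```text
box 213 207 85 86 centre x,y [599.6   0.9] z0: [599.6  -1.2]
clock 18.77 tcp [6.000e+02 1.000e-01 1.262e+02] F [ 0.6  0.5 -0.3] op 0.487
shift mm [-1.5  3.4 33.2]  units [-0.039  0.086  0.83 ]  turn [0.3 0.1 0.1]
[260.06283364 218.32985878]
```

>>> {"op": "move_arm", "data": {
  "series": "1 -.035 .09 .3 .2 0 0; 1 0 0 .3 0 0 0; 1 0 0 .2 0 0 0; 1 0 0 0 0 0 0; 1 0 0 0 0 0 0"
}}

```text
clock: 19.4
eef_pos: [601.3, -2.1, 91.4]
tcp_rot: [-3.14, 0.002, 1.571]
contact_force: [-0.1, 0.0, -1.4]
opening: 0.486
```

```bash
python3 - <<'E'
from h import *
p,im=held((15,80,40),(38,255,255),44,2.7)
to([603.7,-1.3,91])
cv2.imwrite("pics/w8.png",cv2.resize(im[196:316,177:337],None,fx=5,fy=5,interpolation=cv2.INTER_CUBIC)[:,:,::-1])
f=lambda q:((np.array(q)-[177,196])*5+2).round(0)
print([f(proj(p,[603.3+7.5*a,-.9+7.5*b,86])) for a,b in((0,0),(1,0),(-1,0),(0,1),(0,-1))])
E
```

```text
box 213 207 85 86 centre x,y [601.   -1.3] z0: [601.   -3.3]
clock 19.45 tcp [601.3  -2.   91.4] F [ 0.7 -0.9 -2.3] op 0.484
shift mm [0.7 2.4 0.4]  units [0.018 0.061 0.01 ]  turn [-0.1  0.1  0. ]
[array([413., 211.]), array([479., 211.]), array([346., 211.]), array([413., 150.]), array([412., 271.])]
```

View pics/w8.png

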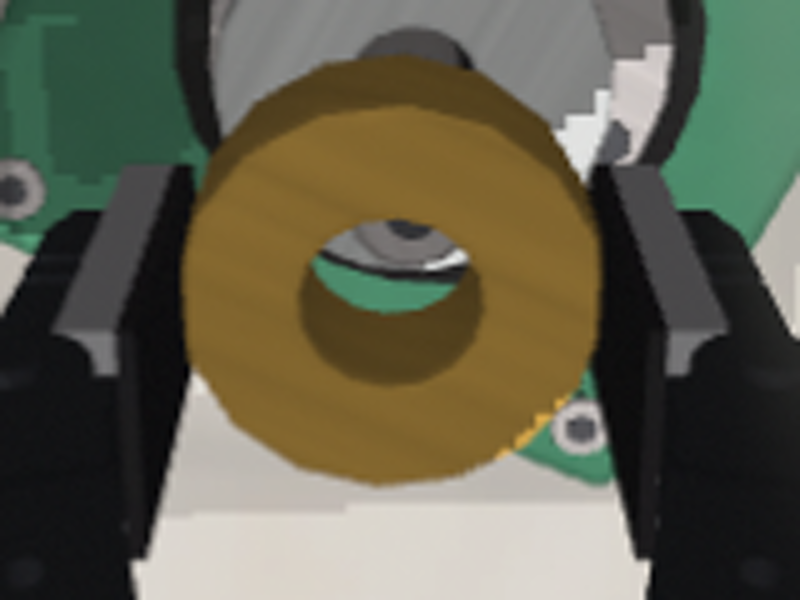

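Through the brass bore the spindle end's centre is at column 410 and its near edge at row 268; the bore is centred at (391,302). Correct by +2.2 mm x and +1.2 mm y, then lower.

>>> {"op": "move_arm", "data": {
  "series": "1 .03 .055 0 0 0 0; 1 0 0 0 0 0 0; 1 0 0 .05 0 0 0; 1 0 0 .05 0 0 0; 1 0 0 .04 0 0 0; 1 0 0 0 0 0 0"
}}

```text
clock: 20.2
eef_pos: [604.2, -0.7, 86.2]
tcp_rot: [-3.141, 0.002, 1.572]
contact_force: [-0.1, 0.7, -0.9]
opening: 0.489
```

>>> {"op": "move_arm", "data": {
  "series": "1 0 -.015 .08 0 0 0; 1 0 0 .08 0 0 0; 1 0 0 .12 0 0 0; 1 0 0 .12 0 0 0; 1 0 0 .12 0 0 0; 1 0 0 .08 0 0 0; 1 0 0 0 0 0 0"
}}

```text
clock: 21.08
eef_pos: [603.2, -0.7, 60.0]
tcp_rot: [-3.141, 0.002, 1.572]
contact_force: [-0.8, -0.3, -1.3]
opening: 0.489
```

>>> {"op": "move_arm", "data": {
  "series": "1 0 0 .07 0 0 0; 1 0 0 .06 0 0 0; 1 0 0 .05 0 0 0; 1 0 0 .04 0 0 0; 1 0 0 .03 0 0 0; 1 0 0 0 0 0 0"
}}

```text
clock: 21.82
eef_pos: [603.7, -0.7, 50.0]
tcp_rot: [-3.141, 0.002, 1.572]
contact_force: [-0.2, 0.5, 1.7]
opening: 0.487
```

>>> {"op": "move_arm", "data": {
  "series": "1 0 0 .03 0 0 0; 1 0 0 .03 0 0 0; 1 0 0 .02 0 0 0; 1 0 0 0 0 0 0"
}}

```text
clock: 22.32
eef_pos: [603.7, -0.7, 48.1]
tcp_rot: [-3.142, 0.002, 1.572]
contact_force: [-2.9, 0.3, 5.7]
opening: 0.485
```

Second collar seated on the first. Release and head to the red collar.

>>> {"op": "move_arm", "data": {
  "series": "1 0 0 -.05 0 0 0; 1 0 0 0 0 0 0; -1 0 0 0 0 0 0; -1 0 0 0 0 0 0; -1 0 0 0 0 0 0; -1 0 0 0 0 0 0; -1 0 0 -.4 0 0 0; -1 0 0 -1 0 0 0; -1 0 0 -.6 0 0 0; -1 .9 -.5 0 0 0 0; -1 1 -.6 0 0 0 0; -1 1 -.6 0 0 0 0; -1 1 -.6 0 0 0 0; -1 1 -.6 .3 0 0 0; -1 .8 -.4 .4 0 0 0; -1 0 0 .3 0 0 0; -1 0 0 0 0 0 0"
}}

```text
clock: 24.45
eef_pos: [473.5, 234.5, 102.9]
tcp_rot: [3.127, -0.002, 1.57]
contact_force: [-0.5, -0.4, 0.5]
opening: 1.002
```

```bash
python3 - <<'E'
from h import *
p=vision.camera_params("wrist");im=vision.grab_frame("wrist");cv2.imwrite("pics/w9.png",im[:,:,::-1])
print(proj(p,[467.5,236.4,16]))
h=cv2.cvtColor(im,cv2.COLOR_RGB2HSV);m=cv2.inRange(h,(0,120,50),(10,255,255))|cv2.inRange(h,(170,120,50),(180,255,255))
for c in cv2.findContours(m,cv2.RETR_EXTERNAL,cv2.CHAIN_APPROX_NONE)[0]:
  if cv2.contourArea(c)>200:
    x,y,w,hh=cv2.boundingRect(c);cx=x+w/2-.5
    print("box",x,y,w,hh,plane(p,(cx,y+hh-.5),16)[:2].round(1)+[0,16],plane(p,(cx,y-.5),0)[:2].round(1)-[0,16])
to([467.5,236.4,50])
E
```

```text
[246.51381403 194.51476897]
box 230 170 37 40 [468.6 239.2] [468.8 238.2]
clock 24.50 tcp [473.9 234.5 103.3] F [ 0.9  0.  -0.1] op 1.002
shift mm [ 1.7 -7.3 53.2]  units [ 0.043 -0.182  1.331]  turn [ 0.9 -0.1 -0.1]
```

View pics/w9.png

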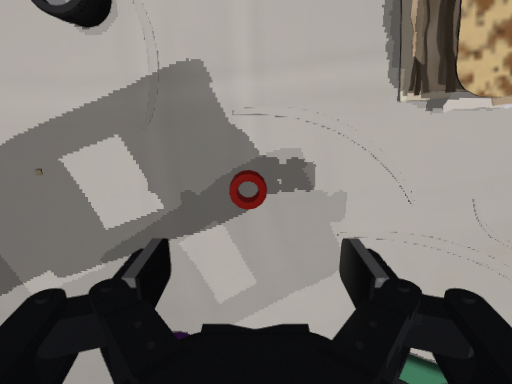

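Red collar at (248,190), clear of everything; world (468.7,238.7). Descending.

>>> {"op": "move_arm", "data": {
  "series": "-1 .1 -.12 .3 .9 0 0; -1 0 0 .5 0 0 0; -1 0 0 .5 0 0 0; -1 0 0 .5 0 0 0; -1 0 0 .3 0 0 0; -1 0 0 0 0 0 0"
}}

```text
clock: 25.25
eef_pos: [472.2, 236.3, 16.9]
tcp_rot: [-3.141, -0.004, 1.563]
contact_force: [0.2, 0.2, 0.4]
opening: 1.002
```

```bash
python3 - <<'E'
from h import *
p=vision.camera_params("wrist");im=vision.grab_frame("wrist")
h=cv2.cvtColor(im,cv2.COLOR_RGB2HSV);m=cv2.inRange(h,(0,120,50),(10,255,255))|cv2.inRange(h,(170,120,50),(180,255,255))
for c in cv2.findContours(m,cv2.RETR_EXTERNAL,cv2.CHAIN_APPROX_NONE)[0]:
  if cv2.contourArea(c)>200:
    x,y,w,hh=cv2.boundingRect(c);cx=x+w/2-.5
    print("box",x,y,w,hh,plane(p,(cx,y+hh-.5),16)[:2].round(1)+[0,16],plane(p,(cx,y-.5),0)[:2].round(1)-[0,16])
to([468.7,238.7,2])
E
```

```text
box 221 204 57 61 [468.4 239.3] [468.5 238. ]
clock 25.30 tcp [472.5 236.5  17.4] F [ 0.4 -0.4 -0.4] op 1.001
shift mm [ 2.1 -3.8 15.4]  units [ 0.052 -0.095  0.386]  turn [ 0.  -0.2 -0.5]
```

>>> {"op": "move_arm", "data": {
  "series": "-1 .055 -.095 .1 0 0 -.5; -1 0 0 .15 0 0 0; -1 0 0 .1 0 0 0; -1 0 0 0 0 0 0; 1 0 0 0 0 0 0; 1 0 0 0 0 0 0; 1 0 0 0 0 0 0; 1 0 0 0 0 0 0; 1 0 0 0 0 0 0; 1 0 0 0 0 0 0; 1 0 0 0 0 0 0",
  "grip_force": 40
}}

```text
clock: 26.68
eef_pos: [469.8, 239.7, 4.7]
tcp_rot: [3.138, -0.006, 1.572]
contact_force: [-1.1, -0.8, 0.4]
opening: 0.346
```

>>> {"op": "move_arm", "data": {
  "series": "1 0 0 -.3 0 0 0; 1 0 0 -.8 0 0 0; 1 0 0 -1 0 0 0; 1 0 0 -.8 0 0 0; 1 -.9 .5 0 0 0 0; 1 -1 .56 0 0 0 0; 1 -1 .56 0 0 0 0; 1 -1 .56 0 0 0 0; 1 -1 .56 0 0 0 0; 1 -.9 .45 0 0 0 0; 1 -.2 .1 0 0 0 0; 1 0 0 0 0 0 0; 1 0 0 0 0 0 0"
}}

```text
clock: 28.3
eef_pos: [605.8, -6.5, 133.0]
tcp_rot: [3.131, -0.007, 1.574]
contact_force: [-0.0, -0.1, -0.9]
opening: 0.349
```

```bash
python3 - <<'E'
from h import *
p,im=held((0,110,40),(12,255,255),32,4.7)
to([603.5,-1,95])
E
```

```text
box 225 217 61 65 centre x,y [605.5  -6.4] z0: [605.6  -8.2]
clock 28.35 tcp [605.8  -6.3 133. ] F [ 0.1  0.5 -1. ] op 0.349
shift mm [ 5.1 -2.7 38. ]  units [ 0.126 -0.068  0.95 ]  turn [ 0.6 -0.4  0.2]
```

>>> {"op": "move_arm", "data": {
  "series": "1 .16 -.06 .3 .6 -.4 0; 1 0 0 .3 0 0 0; 1 0 0 .3 0 0 0; 1 0 0 .05 0 0 0; 1 0 0 0 0 0 0; 1 0 0 0 0 0 0"
}}

```text
clock: 29.1
eef_pos: [601.9, 2.9, 91.4]
tcp_rot: [-3.138, 0.0, 1.577]
contact_force: [0.3, 1.1, -0.4]
opening: 0.346
```

```bash
python3 - <<'E'
from h import *
p,im=held((0,110,40),(12,255,255),32,4.7)
to([603.4,.2,93])
cv2.imwrite("pics/w10.png",cv2.resize(im[196:316,177:337],None,fx=5,fy=5,interpolation=cv2.INTER_CUBIC)[:,:,::-1])
f=lambda q:((np.array(q)-[177,196])*5+2).round(0)
z=r.sense()["eef_pos"][2]+11.3
print([f(proj(p,[603.2+7.5*a,-.7+7.5*b,86])) for a,b in((0,0),(1,0),(-1,0),(0,1),(0,-1))])
print("bore if aligned",[f(proj(p,[603.2+9*a,-.7+9*b,z])) for a,b in((0,0),(1,0),(-1,0),(0,1),(0,-1))])
E
```

```text
box 225 217 61 65 centre x,y [601.7   3. ] z0: [601.5   1.1]
clock 29.15 tcp [601.9   2.9  91.4] F [-0.   0.1 -0.6] op 0.354
shift mm [-2.7  1.4 -1.6]  units [-0.067  0.036 -0.04 ]  turn [-0.2  0.   0.4]
[array([406., 250.]), array([472., 250.]), array([340., 249.]), array([407., 189.]), array([406., 309.])]
bore if aligned [array([407., 325.]), array([495., 326.]), array([319., 325.]), array([408., 245.]), array([406., 402.])]
```

View pics/w10.png

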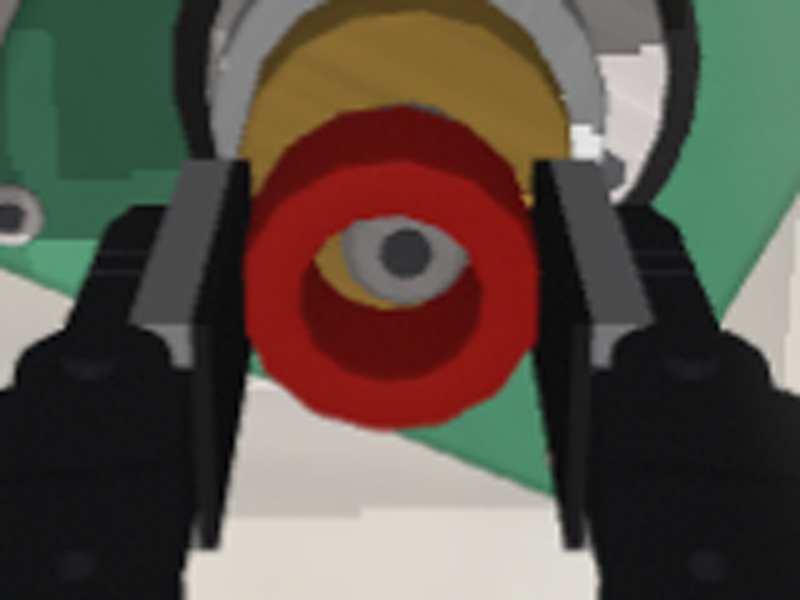

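Through the red bore: spindle centre at (404,253), bore centre (392,299) against (407,325) if aligned. So I shift -2.4 mm y and +1.2 mm x, then lower.

>>> {"op": "move_arm", "data": {
  "series": "1 -.06 .028 0 0 0 0; 1 0 0 0 0 0 0; 1 0 0 .04 0 0 0; 1 0 0 .04 0 0 0; 1 0 0 .04 0 0 0; 1 0 0 0 0 0 0"
}}

```text
clock: 29.9
eef_pos: [603.6, 0.1, 87.1]
tcp_rot: [-3.14, 0.0, 1.577]
contact_force: [-0.5, -0.5, 0.2]
opening: 0.351
```

>>> {"op": "move_arm", "data": {
  "series": "1 0 0 .08 0 0 0; 1 0 0 .08 0 0 0; 1 0 0 .08 0 0 0; 1 0 0 .06 0 0 0; 1 0 0 .04 0 0 0; 1 0 0 0 0 0 0"
}}

```text
clock: 30.65
eef_pos: [603.5, 0.1, 72.2]
tcp_rot: [-3.14, 0.0, 1.577]
contact_force: [0.2, 0.3, -0.4]
opening: 0.346
```

>>> {"op": "move_arm", "data": {
  "series": "1 0 0 .04 0 0 0; 1 0 0 .04 0 0 0; 1 0 0 .03 0 0 0; 1 0 0 .03 0 0 0; 1 0 0 0 0 0 0"
}}

```text
clock: 31.28
eef_pos: [603.8, 0.1, 67.0]
tcp_rot: [-3.14, 0.0, 1.577]
contact_force: [-1.3, 0.6, 2.9]
opening: 0.351
```

>>> {"op": "move_arm", "data": {
  "series": "1 0 0 .03 0 0 0; 1 0 0 .03 0 0 0; 1 0 0 .03 0 0 0; 1 0 0 0 0 0 0",
  "grip_force": 60
}}

```text
clock: 31.78
eef_pos: [604.1, 0.1, 65.3]
tcp_rot: [-3.141, 0.0, 1.577]
contact_force: [-3.5, -0.3, 8.5]
opening: 0.34
```

>>> {"op": "move_arm", "data": {
  "series": "1 0 -.01 .035 0 0 0; 1 0 0 .03 0 0 0; 1 0 0 0 0 0 0"
}}

```text
clock: 32.15
eef_pos: [604.1, 0.2, 65.0]
tcp_rot: [3.141, 0.0, 1.577]
contact_force: [-2.9, -0.2, 8.6]
opening: 0.337
```

>>> {"op": "move_arm", "data": {
  "series": "1 0 0 -.07 0 0 0; 1 0 0 0 0 0 0; -1 0 0 0 0 0 0; -1 0 0 0 0 0 0; -1 0 0 0 0 0 0; -1 0 0 0 0 0 0; -1 0 0 -.4 0 0 0; -1 0 0 -1 0 0 0; -1 0 0 -.8 0 0 0; -1 -.9 0 0 0 0 0; -1 -1 0 0 0 0 0; -1 -.6 0 0.4 0 0 0; -1 0 0 .4 0 0 0; -1 0 0 0 0 0 0; -1 0 0 0 0 0 0"
}}

```text
clock: 34.02
eef_pos: [607.4, -101.1, 134.3]
tcp_rot: [3.134, 0.001, 1.579]
contact_force: [-0.4, -0.2, 0.8]
opening: 0.999
```

```bash
python3 - <<'E'
from h import *
p=vision.camera_params("wrist");im=vision.grab_frame("wrist");to([603,-1,90])
b=cv2.resize(im[0:220,120:400],None,fx=2.5,fy=2.5,interpolation=cv2.INTER_CUBIC)
ps=vision.camera_params("side");s=vision.grab_frame("side")
c=proj(ps,[603,-1,50]).astype(int);print(c)
sb=cv2.resize(s[c[1]-45:c[1]+45,c[0]-50:c[0]+50],(b.shape[0]*100//90,b.shape[0]),interpolation=cv2.INTER_CUBIC)
o=np.hstack([b,sb]);o=cv2.resize(o,None,fx=800/o.shape[1],fy=800/o.shape[1],interpolation=cv2.INTER_AREA)
cv2.imwrite("pics/fin.png",o[:,:,::-1])
# expected side rows for ring-home stack; measured colour bands on spindle column
print({z:proj(ps,[603.2,-.7,z]).round(1).tolist() for z in (24,32,48,64,80,86)})
h=cv2.cvtColor(s,cv2.COLOR_RGB2HSV)
roi=(c[0]-40,c[1]-40,c[0]+40,c[1]+40)
for n,lo,hi in(("red",(0,120,40),(10,255,255)),("yel",(15,90,40),(38,255,255))):
  for a,cc,q in blobs(s,lo,hi,5,roi)[:1]: print(n,q)
for n,D,z0 in (("red",32,64),("yel",44,48)):
  t=2*np.pi*np.arange(36)/36
  P=np.array([proj(ps,[603.2+D/2*np.cos(a),-.7+D/2*np.sin(a),z]) for a in t for z in (z0,z0+16)]); print(n,"expected box",P.min(0).round(1),P.max(0).round(1))
for n,lo,hi in(("red",(0,120,40),(10,255,255)),("yel",(15,90,40),(38,255,255))):
  m=cv2.inRange(h,lo,hi);q=np.zeros_like(m);q[roi[1]:roi[3],roi[0]:roi[2]]=m[roi[1]:roi[3],roi[0]:roi[2]]; print(n,"box",cv2.boundingRect(q))
E
```

```text
clock 34.08 tcp [ 607.3 -101.   134.2] F [0.2 0.2 0. ] op 0.999
shift mm [100.   -3.8  44.1]  units [ 2.501 -0.095  1.103]  turn [0.5 0.  0.5]
[288 203]
{24: [287.8, 209.9], 32: [288.0, 207.9], 48: [288.5, 203.7], 64: [288.9, 199.5], 80: [289.4, 195.2], 86: [289.5, 193.5]}
red ((293.0, 197.5), (9.0, 2.0), 90.0)
yel ((288.791015625, 202.29920959472656), (14.304647445678711, 9.687323570251465), 5.194429397583008)
red expected box [283.2 191.5] [295.1 203.2]
yel expected box [280.8 194.5] [296.7 208.9]
red box (292, 193, 3, 10)
yel box (282, 197, 15, 11)
```

View pics/fin.png

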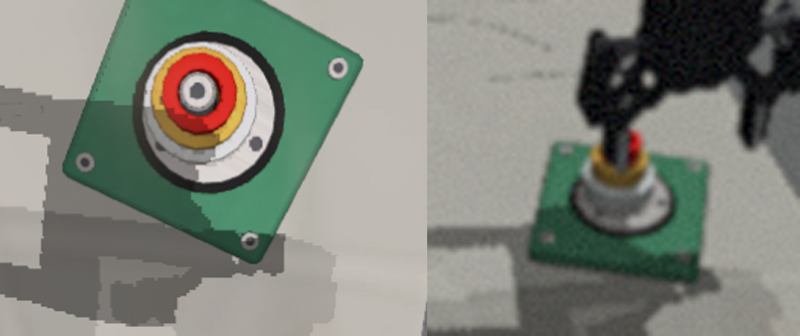

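The final view shows white, brass and red collars concentric on the spindle, with the spindle end showing through the red one. The side-view band edges (brass bottom row 208, red bottom row 203) match the seated heights (208.9, 203.2). Handing in.

```bash
python3 -c "
from rig import r
s=r.sense();print(s['clock'],s['contact_force'].round(1));print(r.sign_off())"
```

```text
34.125 [-0.1  0.1  0.2]
the job is handed in; nothing more can be done
None
```

The three collars are on the spindle in the order you asked: pale aluminium first, brass next, red on top. The job was handed in at 34.1 s with the arm clear of the stand.

- **Pushing home:** I pushed the rubber ring down through the gripped large collar. It slid at about 6 N, then the force rose with the boss's spring from the expected seated height. The highest push I read was about 10.5 N, well under the 25 N limit. I pressed again after the brass collar (about 6.5 N) and after the red one (about 9 N).
- **Seating check:** Both later collars met the stack within about 1 mm of the fully seated height. In the last side view, the lower edges of the brass and red bands were within about 1 px of the rows calculated for a stack with no gaps. From the wrist camera, the three collars look concentric and the spindle end shows through the red one.
- **What I couldn't check:** In the side view the gripper hid most of the red collar, so its height rests on the contact readings, the lower edge and the wrist view. At side-camera scale, a gap under about 2 mm would not show. I did not compare the bystanders' final positions with the start, but the arm worked clear of them.
- **Disagreements:** Some automatic circle fits for the bores were several mm off, so I used outline edges and sighting through the bores instead. One fast descent drifted 10 mm in x and was corrected before gripping.

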